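Scoop a heaped measure of caps and strike it level

ROBOT

A 7-joint arm with a two-finger parallel gripper is mounted at the origin on a cart in front of the work surface, level with it; the furniture and walls round the work are solid. World frame = base frame: x ahead of the robot, y to its left, z up, the work surface at z = 0. Lengths are in mm, angles in rad, forces in N, time in s.
With the tool pointing down it reaches from about 425 to 875 mm from the base axis. Payload 9.9 kg.
Tool frame: the origin (TCP) lies at the very end of the fingers, on their centre line; the grasp point (between the pads) lies 19 mm behind it; z points along the fingers, y is the line along which they close (so a half turn about z gives the same grasp; the last joint's range is limited). The gripper opens to 85 mm and grips with 20 to 120 N. Pads are 22 mm wide; open, the fingers measure 114 mm over their backs; the gripper's body (76 mm by 85 mm) begins 54 mm behind the grasp point. The pads swing forward as they close: fully open they stand 13 mm farther back than shut.
Start: joints at [-1.379, 0.576, 0.025, 1.437, -0.015, 1.129, -0.057], TCP at [183.806, 649.495, 231.289] pointing down, gripper open.
Joint ranges: [-2.76, 2.76], [-0.34, 2.15], [-1.52, 1.57], [0.19, 2.46], [-1.09, 4.23], [0.17, 1.99], [-2.82, 2.82]. Speed limits (rad/s): [2.22, 2.22, 3.01, 3.01, 3.14, 3.14, 3.14].

INTERFACE

Orientations are given as [roll, pitch, yaw] about the fixed x, y, z axes, in that order (R = Rz(yaw) Ry(pitch) Rx(roll)).
In Python, from bench import env gives the robot as it stands.
- The arm moves only by the tool step_arm, never from a script. Its argument "motion" is a list of rows, each a list of 3 entries, a list of its own where there are three numbers: the turn, a rotation vector about the tool's x, y, z in degrees, then the shift along the tool's x, y, z in mm, then the finger opening in mm, from 0 to 85.4. In form: [[[ax, ay, az], [x, y, z], fingers], ...]. A call has exactly 10 rows; each row shifts and turns the commanded pose from where the row before left it, along the tool's axes as they then stand; what a row does not reach is not made up. A row lasts 1/8 s, in which the tool goes at most 62.5 mm and 10.7 degrees, less where a joint would pass 70% of its speed; a pose out of reach is approached as far as the arm can. A call with a gripper value outside its range is refused whole. The fingers move at their own pace and stop on an object; "squeeze" is the grip in N (left out, the last holds). Time passes only in rows, so rows that do not move let the fingers close, or fill a call up. It gives the time, the measured TCP pose, the force, the opening and the grip force at its end, in the units of the state.
- env.read_state(): the state, without advancing time (a new reading comes with each control period).
- env.camera(name): name is "side" or "top"; returns a dict with "pixels" (480x640x3 uint8, blue, green, red), "depth" (480x640 float32, mm along the optical axis (not along the pixel's ray), 0 where there is no reading), "intrinsics" (3x3 intrinsics, pixels), "k1" (the pictures are not rectified: a ray, as slopes to the right and down, at radius r is drawn at 1 + k1 r^2 times it, then the intrinsics apply), "R" (3x3) and "t" (3): a world point X has camera coordinates R X + t. Camera axes: x right, y down, z forward; pixel columns grow to the right and rows downward; lengths in mm; the calibration is good to about 2 mm. A picture is of the moment at which its call begins.
- env.sign_off(): hands the job in; it is judged then, once.
Trained networks look in the newest picture that a camera, given by its name, has taken for a name from the list of things; names that differ only in an ending like _2 or _b are one class to them, and where a whole thing is asked for, a point or a joint stands for the part that bears it (a point fixed in the world has none). Each returns a list of dicts, best first, with "score" (0 to 1); they miss things now and then, are a little off and sometimes report something else, mostly with a low value. They report only what shows in the picture. A call takes as long as a camera call. They do not tell look-alikes from the thing itself.
- env.spot_in(camera, query): "uv" ([column, row] in pixels, amid what is visible of it).
- env.pinpoint(camera, query): "uv" ([column, row] in pixels: a listed point, or the origin of a listed thing).
The state is a dict: "t": time; "q": joint angles; "qvel": joint speeds; "joint_efforts": joint torques, N m; "eef_pos": TCP position; "tcp_rot": TCP orientation; "ft_force": force on the tool from outside, world axes, zero at the start; "moment": the same for the moment, N m; "opening": opening from 0.0 (shut) to 1.0 (fully open); "finger_force": force on a finger pad.
Only numpy, scipy, OpenCV 4.12 (cv2) and the standard library are available. Lean on these libraries where they do the work, as an engineer would, in place of code of your own. Each camera call takes 0.05 s, during which the arm holds its last target. There are 200 camera calls.

TASK

Take the scoop that stands in the ribbed parts bin by its upright wooden handle, push it along the bin under the little heap of three screw caps, and lift it out with all three aboard. Carry it sideways out of the bin, passing under the steel strike bar, so that the bar knocks the cap on top back into the bin and a level measure of two stays in the scoop. Set the scoop upright on the bench close beside the bin, on the bar's side, and let go; do not touch the caps with the gripper.

Things in the scene. Friction and masses are not known exactly. Their poses are not given: they have to be found in the camera images.
- scoop_grip (a point): Centre of the scoop's upright wooden grip, 28 (x) by 22 (y) by 85 mm tall, 95 mm above the scoop's underside; pinch it across y from above. x forward to the mouth, z up. Aluminium, 0.18 kg, stands by itself. Pocket 50 mm wide, 92 long; back plate 34 mm and tine tips 130 mm ahead of this point; tines 4 mm thick, tips 8. Starts flat on the bin's floor in line with it, tips 7-32 mm short of the caps.
- bin: Fixed plywood bin 300 (x) by 120 (y), walls 38 mm high, floor 4. Origin under its centre; x along it to the far back wall (inner face x=145), y left. Scoop slots straddle two floor ribs (y=+-10, tops z=16) with 3.5 mm to spare. Strike bar above the left wall, along x: x 53-163, y 46-54, underside z=86, top 104; near end free, so the handle passes it. Scoop underside at z=48 clears wall by 10, bar by 8.
- cap_far: The lower cap nearer the bin's back wall: black knurled screw cap, a closed upright cylinder 42 mm across and 26 mm high, 20 g. Origin at the centre of its underside. It starts near x = 108, y = 0 mm of the bin, standing on the ribs, so that the tines pass beneath it. Both lower caps lie in the pocket when the tine tips are 1 to 9 mm short of the back wall.
- cap_near: The lower cap nearer the scoop: black knurled screw cap, a closed upright cylinder 42 mm across and 26 mm high, 20 g. Origin at the centre of its underside. It starts near x = 63 mm, y = 0 of the bin.
- cap_top: The excess cap, lying on top across the other two: black knurled screw cap, a closed upright cylinder 42 mm across and 26 mm high, 20 g. Origin at the centre of its underside. It starts near x = 85 mm, y = 0 of the bin.
Not all that is in view belongs to the job. Leave any orange look-alike of the cap_far alone.

How it is judged:
By the outcome, as a careful person would: the job done as asked, in the order asked, and still so for the second after the job is handed in, with the robot touching nothing.
It also fails if it takes over 42 s, if anything falls off the work surface, if the arm or the gripper's body presses on something with over 40 N, if the wrist force passes 120 N, or if a joint passes its speed limit or range.

## Working session

There is one attempt and no reset: what is moved stays moved. The work goes in short steps, Python scripts to look and compute and a tool call to move; the robot and the scene stay as the last step left them, time stands still between calls to the robot, and variables do not carry over. Pictures are saved under pics/ and viewed, at most 10 in all, crops included, and the job is handed in when it is done.

Besides the shell and the picture viewer there is one more tool, called as name(argument=value, ...) on one line, values as JSON. step_arm: Moves the arm, as the interface text tells. Its arguments: {"type":"object","properties":{"motion":{"type":"array"},"squeeze":{"type":"number"}},"required":["motion"]}

```bash
mkdir -p pics; cat > h.py <<'E'
import numpy as np, cv2
from bench import env
def ray(c,uv):
    K=c["intrinsics"];k=c["k1"]
    d=np.array([(uv[0]-K[0,2])/K[0,0],(uv[1]-K[1,2])/K[1,1]]);s=d.copy()
    for _ in range(20): s=d/(1+k*(s@s))
    return s
def at_z(c,uv,z):
    s=ray(c,uv);R=np.array(c["R"]);t=np.array(c["t"])
    o=-R.T@t;d=R.T@np.array([s[0],s[1],1]);return o+d*(z-o[2])/d[2]
def at_d(c,uv,d=None):
    if d is None:
        u,v=map(int,np.round(uv));p=c["depth"][max(v-1,0):v+2,max(u-1,0):u+2];d=np.median(p)
    s=ray(c,uv);return np.array(c["R"]).T@(np.array([s[0]*d,s[1]*d,d])-np.array(c["t"]))
def cloud(c):
    K=c["intrinsics"];v,u=np.mgrid[0:480,0:640]
    d=np.stack([(u-K[0,2])/K[0,0],(v-K[1,2])/K[1,1]],-1);s=d.copy()
    for _ in range(15): s=d/(1+c["k1"]*(s**2).sum(-1,keepdims=True))
    z=c["depth"];P=np.stack([s[...,0]*z,s[...,1]*z,z],-1)
    return (P-np.array(c["t"]))@np.array(c["R"])
E
python3 - <<'E'
from h import *
np.set_printoptions(precision=1,suppress=True)
for n in ["top","side"]:
    c=env.camera(n);cv2.imwrite(f"pics/{n}0.png",c["pixels"])
    print(n,-np.array(c["R"]).T@c["t"],c["k1"])
    for q in ["scoop_grip","bin","cap_far","cap_near","cap_top"]:
        for f in ("pinpoint","spot_in"):
            for r in getattr(env,f)(n,q)[:3]: print(f,q,round(r["score"],2),np.array(r["uv"]),at_d(c,r["uv"]))
print(env.read_state())
E
```

```text
top [565.3 -10.5 925.2] -0.058013967541445874
pinpoint scoop_grip 0.61 [312.1 344.5] [451.3   6.  128. ]
spot_in scoop_grip 0.58 [310.7 307.7] [505.6  10.2   5. ]
pinpoint bin 0.65 [309.5 282.8] [554.6  11.8   6.9]
pinpoint bin 0.4 [312.6 246.8] [622.8   3.9  50. ]
spot_in bin 0.59 [308.4 276.8] [566.5  13.7  11.4]
pinpoint cap_far 0.79 [312.  171.1] [773.9   3.3  24.2]
pinpoint cap_far 0.71 [313.7 224.6] [663.3   1.   65. ]
spot_in cap_far 0.96 [309.1 168.2] [780.    8.9  23.5]
spot_in cap_far 0.45 [310.9 214.5] [690.3   7.1   5.9]
pinpoint cap_near 0.79 [311.2 248.2] [620.8   6.8  40.5]
spot_in cap_near 0.53 [311.2 250.1] [617.1   6.8  41.2]
pinpoint cap_top 0.97 [312.8 235.2] [643.4   2.9  65.8]
pinpoint cap_top 0.42 [310.4 282.6] [555.   10.    6.9]
spot_in cap_top 0.73 [314.  237.6] [638.9   0.8  65.3]
side [ 442.  -757.   511.1] -0.09902949367621476
pinpoint scoop_grip 0.79 [196.9 252.5] [444.8  -7.  106. ]
spot_in scoop_grip 0.57 [206.7 281.5] [454.4  -4.7  54.8]
pinpoint bin 0.74 [276.8 301.2] [550.  -53.8  37.7]
spot_in bin 0.67 [283.4 293.5] [565.8 -19.2  26.7]
pinpoint cap
[... 185 characters left out ...]
 ] [664.  -13.8  31.8]
pinpoint cap_near 0.71 [316.6 283.3] [618.  -16.2  35.7]
spot_in cap_near 0.84 [315.1 280.1] [616.1 -14.3  40.5]
spot_in cap_near 0.29 [280.8 292. ] [567.2  13.    9. ]
pinpoint cap_top 0.74 [326.7 268.9] [634.1 -14.3  57.8]
spot_in cap_top 0.56 [326.6 263.4] [634.2 -12.8  66.6]
{'t': 1.1, 'q': array([-1.4,  0.6,  0. ,  1.4, -0. ,  1.1, -0.1]), 'qvel': array([-0.,  0., -0.,  0., -0.,  0.,  0.]), 'joint_efforts': array([ -0. , -76.6,   2.2, -28.6,   0. ,   0. ,  -0. ]), 'eef_pos': array([183.8, 649.5, 231.3]), 'tcp_rot': array([-3.1, -0. ,  2.9]), 'ft_force': array([0.2, 0.5, 0.2]), 'moment': array([-0.1,  0. ,  0. ]), 'finger_force': 0.0, 'opening': 0.9995541599605582}
```

View pics/top0.png

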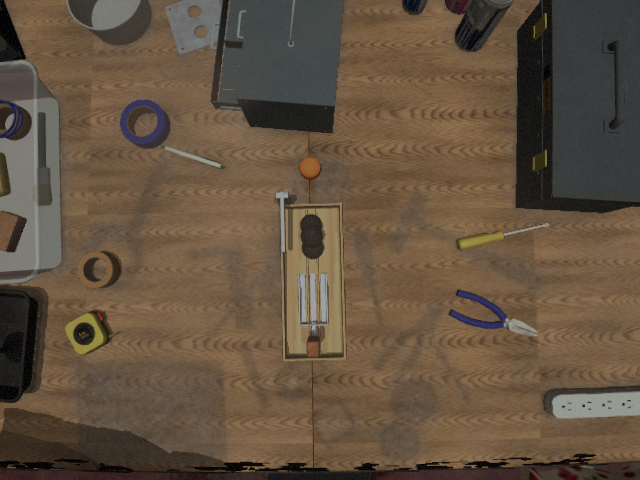

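View pics/side0.png

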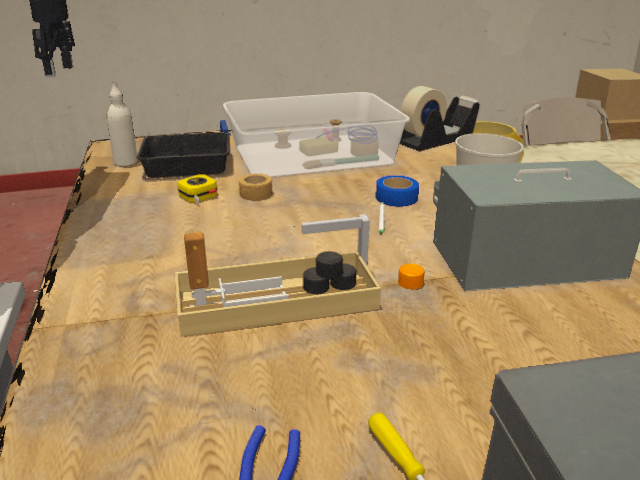

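```bash
python3 - <<'E'
from h import *
np.set_printoptions(precision=1,suppress=True)
c=env.camera("top");P=cloud(c);ok=c["depth"]>0
box=ok&(P[...,0]>380)&(P[...,0]<735)&(abs(P[...,1])<90)
def rect(m):
    q=P[m][:,:2].astype(np.float32);r=cv2.minAreaRect(q);print(m.sum(),np.array(r[0]),np.array(r[1]),r[2],P[m][:,2].mean(),q.mean(0));return q
w=box&(P[...,2]>30)&(P[...,2]<46); n,l,s,_=cv2.connectedComponentsWithStats(w.astype(np.uint8));
print(s[1:,4]); 
for i in range(1,n):
    if s[i,4]>40: rect(l==i)
print("grip");rect(box&(P[...,2]>115))
print("bar");rect(box&(P[...,2]>85)&(P[...,0]>550)&(P[...,1]>30))
print("captop");rect(box&(P[...,2]>60)&(P[...,2]<75)&(P[...,0]>580)&(abs(P[...,1])<30))
cv2.imwrite("pics/crop.png",cv2.resize(c["pixels"][185:370,265:360],None,fx=3.2,fy=3.2,interpolation=cv2.INTER_CUBIC))
c=env.camera("side");P=cloud(c);ok=c["depth"]>0
box=ok&(P[...,0]>380)&(P[...,0]<735)&(abs(P[...,1])<90)
print("side grip")
for z in (60,80,100,120):
    m=box&(abs(P[...,2]-z)<10)&(P[...,0]<500);q=P[m];print(z,m.sum(),np.percentile(q[:,0],[3,50,97]),np.median(q[:,1]))
print("gripmax",P[box&(P[...,0]<500)][:,2].max())
E
```

```text
[1086    1  214   11    1  226   84]
1086 [558.7   5.6] [299.6 120.3] 0.415523886680603 36.77720771497165 [543.1  -0.4]
214 [671.8   7.7] [26.7 40.6] 2.159888744354248 40.23385983834413 [672.6   7.5]
226 [615.9   5. ] [27.9 39. ] 2.169703483581543 40.156277416775126 [615.    4.7]
84 [467.9   5.9] [53.2 20.9] 87.99164581298828 33.46381189436052 [472.    4.1]
grip
216 [444.9   4.5] [20.5 26.9] 89.38428497314453 127.55357512379325 [445.2   4.6]
bar
376 [665.   56.2] [108.3  23.6] 1.390557050704956 102.07893260368655 [673.4  56.5]
captop
386 [642.2   5.4] [39.1 41. ] 89.08757019042969 66.36760613409234 [642.5   5.5]
side grip
60 229 [429.5 442.6 456. ] -6.548421252535573
80 231 [429.2 441.9 455.8] -6.412129594861962
100 249 [429.6 442.5 456.2] -6.216313788166573
120 327 [429.3 442.8 455.8] -5.457573650512863
gripmax 131.51104230898113
```

View pics/crop.png

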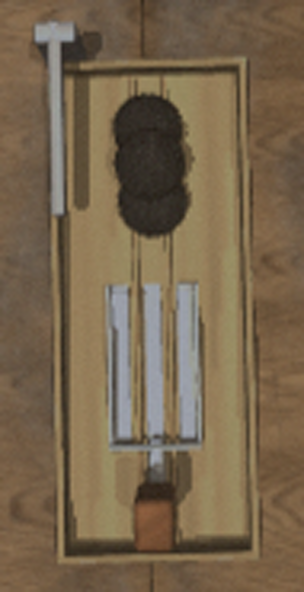

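```bash
python3 - <<'E'
from h import *
np.set_printoptions(precision=2,suppress=True)
for n in ("top","side"):
    c=env.camera(n);P=cloud(c);ok=c["depth"]>0
    fit=lambda m,ax:(lambda p:(np.degrees(np.arctan(p[0])),))(np.polyfit(P[m][:,ax],P[m][:,1-ax],1))
    for nm,lo,hi in (("L",55,72),("R",-62,-45)):
        m=ok&(P[...,2]>32)&(P[...,2]<44)&(P[...,0]>420)&(P[...,0]<(560 if nm=="L" else 700))&(P[...,1]>lo)&(P[...,1]<hi)
        if m.sum()>20:
            p=np.polyfit(P[m][:,0],P[m][:,1],1);print(n,nm,m.sum(),np.degrees(np.arctan(p[0])),np.polyval(p,558.7))
    m=ok&(P[...,2]>80)&(P[...,2]<112)&(P[...,0]>600)&(P[...,0]<705)&(P[...,1]>35)&(P[...,1]<75)
    p=np.polyfit(P[m][:,0],P[m][:,1],1);print(n,"bar",m.sum(),np.degrees(np.arctan(p[0])),np.polyval(p,660),P[m].min(0),P[m].max(0))
    m=ok&(P[...,2]>-3)&(P[...,2]<3)&(P[...,0]>400)&(P[...,0]<720)&(abs(P[...,1])<150);print("bench z",P[m][:,2].mean())
# tines edges in top: bright low pixels
c=env.camera("top");P=cloud(c);g=c["pixels"].min(-1)
m=(g>130)&(P[...,0]>470)&(P[...,0]<590)&(abs(P[...,1])<40)
q=P[m][:,:2].astype(np.float32);print(m.sum(),cv2.minAreaRect(q),q.min(0),q.max(0))
s=env.read_state();print(s["tcp_rot"],s["eef_pos"],np.array(s["q"]))
E
```

```text
top L 199 0.6189108229635186 63.24482581217624
top R 395 0.5704241149758417 -51.62419483021448
top bar 266 0.9947689363549843 56.17308084649405 [610.9   52.11  85.45] [704.82  60.76 107.25]
bench z -0.11018072724339505
side L 329 0.6154303255870299 60.684198685674176
side R 1000 0.6501895669659595 -54.304282653467524
side bar 667 0.342456251406378 52.94327299435266 [609.52  47.14  85.96] [704.99  60.95 106.17]
bench z 0.25246151612563744
746 ((521.3429565429688, 5.876804351806641), (102.28856658935547, 54.6029052734375), 0.6938906908035278) [470.2  -21.64] [572.2   33.56]
[-3.14  0.    2.87] [183.8  649.49 231.3 ] [-1.38  0.58  0.02  1.44 -0.01  1.13 -0.06]
```

step_arm(motion=[[[0, 0, -8.1], [0, 0, 0], 85], [[0, 0, -8.1], [0, 0, 0], 85], [[0, 0, 0], [-33, -50, 0], 85], [[0, 0, 0], [-33, -50, 0], 85], [[0, 0, 0], [-33, -50, 0], 85], [[0, 0, 0], [-33, -50, 0], 85], [[0, 0, 0], [-33, -50, 0], 85], [[0, 0, 0], [-33, -50, 0], 85], [[0, 0, 0], [-33, -50, 0], 85], [[0, 0, 0], [-30, -50, 0], 85]], squeeze=70)

```text
t: 2.6
eef_pos: [448.7, 249.6, 231.6]
tcp_rot: [3.141, 0.001, -3.135]
ft_force: [1.1, 1.3, -0.7]
opening: 0.994
finger_force: 0.0
```

step_arm(motion=[[[0, 0, -0.2], [1, -49, 0], 85], [[0, 0, 0], [1, -49, 0], 85], [[0, 0, 0], [1, -49, 0], 85], [[0, 0, 0], [1, -49, 0], 85], [[0, 0, 0], [1, -49, 0], 85], [[0, 0, 0], [0, 0, 20], 85], [[0, 0, 0], [0, 0, 20], 85], [[0, 0, 0], [0, 0, 15], 85], [[0, 0, 0], [0, 0, 0], 85], [[0, 0, 0], [0, 0, 0], 85]])

```text
t: 3.85
eef_pos: [445.3, 6.3, 176.8]
tcp_rot: [3.142, 0.001, -3.131]
ft_force: [0.7, -0.3, -1.0]
opening: 0.996
finger_force: 0.0
```

```bash
python3 - <<'E'
from h import *
np.set_printoptions(precision=4,suppress=True)
s=env.read_state();print(s["eef_pos"],s["tcp_rot"])
c=env.camera("side");P=cloud(c);m=(c["depth"]>0)&(P[...,0]>400)&(P[...,0]<480)&(abs(P[...,1])<60)&(P[...,2]>150)&(P[...,2]<185)
q=P[m];print(q.min(0),q.max(0))
for r in env.pinpoint("side","scoop_grip")[:2]:print(r)
cv2.imwrite("pics/s1.png",cv2.resize(c["pixels"][130:330,110:300],None,fx=3,fy=3))
E
```

```text
[445.3174   6.3298 176.8489] [ 3.1415  0.0007 -3.1311]Traceback (most recent call last):
  File "<stdin>", line 5, in <module>
    return umr_minimum(a, axis, None, out, keepdims, initial, where)
ValueError: zero-size array to reduction operation minimum which has no identity
```

```bash
python3 - <<'E'
from h import *
np.set_printoptions(precision=1,suppress=True)
c=env.camera("side");P=cloud(c);m=(c["depth"]>0)&(P[...,0]>400)&(P[...,0]<490)&(abs(P[...,1])<80)&(P[...,2]>145)
q=P[m]
if len(q):
    print(q.min(0),q.max(0)); b=q[:,2]<q[:,2].min()+25; print(q[b].min(0),q[b].max(0))
m=(c["depth"]>0)&(P[...,0]>400)&(P[...,0]<490)&(abs(P[...,1])<40)&(P[...,2]<145)&(P[...,2]>115)
print(P[m].max(0))
cv2.imwrite("pics/s1.png",cv2.resize(c["pixels"][130:330,110:300],None,fx=3,fy=3))
E
```

```text
[402.5 -71.  190.9] [487.5  65.  448. ]
[434.2 -52.8 190.9] [456.6  51.9 215.7]
[456.8  13.8 131. ]
```

View pics/s1.png

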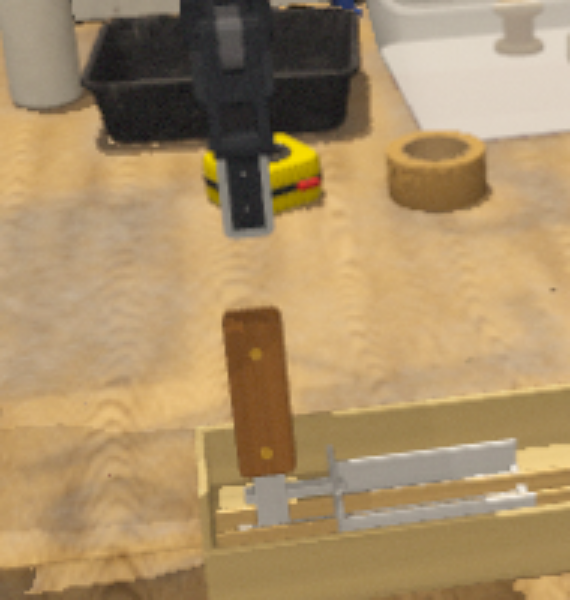

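step_arm(motion=[[[0, 0, 0], [2.7, -0.7, 0], 85], [[0, 0, 0], [0, 0, 20], 85], [[0, 0, 0], [0, 0, 20], 85], [[0, 0, 0], [0, 0, 20], 85], [[0, 0, 0], [0, 0, 20], 85], [[0, 0, 0], [0, 0, 20], 85], [[0, 0, 0], [0, 0, 0], 85], [[0, 0, 0], [0, 0, 0], 30], [[0, 0, 0], [0, 0, 0], 15], [[0, 0, 0], [0, 0, 0], 10]], squeeze=30)

```text
t: 5.2
eef_pos: [442.6, 5.6, 76.9]
tcp_rot: [3.141, 0.001, -3.131]
ft_force: [1.1, -0.5, 0.1]
opening: 0.368
finger_force: 0.0
```

step_arm(motion=[[[0, 0, 0], [0, 0, 0], 10], [[0, 0, 0], [0, 0, 0], 10], [[0, 0, 0], [0, 0, 0], 10], [[0, 0, 0], [0, 0, 0], 10], [[0, 0, 0], [0, 0, 0], 10], [[0, 0, 0], [0, 0, 0], 10], [[0, 0, 0], [0, 0, 0], 10], [[0, 0, 0], [0, 0, 0], 10], [[0, 0, 0], [0, 0, 0], 10], [[0, 0, 0], [0, 0, 0], 10]], squeeze=70)

```text
t: 6.45
eef_pos: [442.6, 5.6, 76.8]
tcp_rot: [3.142, 0.001, -3.131]
ft_force: [-0.9, -0.6, 7.2]
opening: 0.252
finger_force: 68.0
```

```bash
cat > look.py <<'E'
from h import *
np.set_printoptions(precision=1,suppress=True)
c=env.camera("top");P=cloud(c);g=c["pixels"].min(-1)
m=(g>115)&(P[...,0]>465)&(P[...,0]<720)&(P[...,1]>-45)&(P[...,1]<42)&(P[...,2]<40)
q=P[m][:,:2].astype(np.float32);print(m.sum(),cv2.minAreaRect(q),q.max(0))
print(env.read_state()["ft_force"],env.read_state()["moment"])
E
python3 look.py
```

```text
470 ((524.517578125, 6.886835098266602), (54.36678695678711, 98.76001739501953), 89.46387481689453) [573.9  34.1]
[-1.1 -0.1  6.7] [0.1 0.2 0.1]
```

step_arm(motion=[[[0, 0, 0], [0, 0, -0.6], 10], [[0, 0, 0], [-6, 0, 0], 10], [[0, 0, 0], [-9, 0, 0], 10], [[0, 0, 0], [-9, 0, 0], 10], [[0, 0, 0], [-9, 0, 0], 10], [[0, 0, 0], [-9, 0, 0], 10], [[0, 0, 0], [-9, 0, 0], 10], [[0, 0, 0], [-9, 0, 0], 10], [[0, 0, 0], [0, 0, 0], 10], [[0, 0, 0], [0, 0, 0], 10]])

```text
t: 7.75
eef_pos: [502.4, 6.2, 76.9]
tcp_rot: [-3.142, 0.0, -3.131]
ft_force: [-0.2, 0.1, -1.8]
opening: 0.251
finger_force: 68.5
```

```bash
python3 look.py
```

```text
294 ((585.2522583007812, 8.150053024291992), (54.548500061035156, 96.49520111083984), 89.03202819824219) [633.8  35. ]
[-0.3 -0.7 -0.9] [ 0. -0.  0.]
```

step_arm(motion=[[[0, 0, 0], [-5, 0, 0], 10], [[0, 0, 0], [-8, 0, 0], 10], [[0, 0, 0], [-8, 0, 0], 10], [[0, 0, 0], [-8, 0, 0], 10], [[0, 0, 0], [-8, 0, 0], 10], [[0, 0, 0], [-8, 0, 0], 10], [[0, 0, 0], [-8, 0, 0], 10], [[0, 0, 0], [-4, 0, 0], 10], [[0, 0, 0], [0, 0, 0], 10], [[0, 0, 0], [0, 0, 0], 10]])

```text
t: 9.05
eef_pos: [559.4, 6.7, 76.9]
tcp_rot: [-3.142, 0.0, -3.131]
ft_force: [0.5, -1.6, -1.7]
opening: 0.245
finger_force: 68.4
```

```bash
python3 - <<'E'
from look import *
K=c["pixels"]
cv2.imwrite("pics/t2.png",cv2.resize(K[190:290,275:350],None,fx=6,fy=6,interpolation=cv2.INTER_CUBIC))
for v in range(196,216): print(v,at_z(c,(300,v),10)[0],[int(K[v,u].mean()) for u in (300,301,310,311,312,324,325)])
c2=env.camera("side");cv2.imwrite("pics/s2.png",cv2.resize(c2["pixels"][225:335,240:400],None,fx=4.5,fy=4.5,interpolation=cv2.INTER_CUBIC))
P=cloud(c2);m=(P[...,2]>30)&(P[...,2]<42)&(P[...,0]>600)&(P[...,0]<725)&(abs(P[...,1])<30);
for y in (-30,0,20):
    k=m&(abs(P[...,1]-y)<12)&(P[...,0]>690);print(y,k.sum(),P[k].min(0) if k.any() else 0,P[k].max(0) if k.any() else 0)
E
```

```text
118 ((666.4815673828125, 7.66026496887207), (48.64018249511719, 57.22669982910156), 4.1883087158203125) [692.8  36. ]
[ 0.4 -0.  -0.6] [ 0.  -0.1  0. ]
196 727.2656303838696 [99, 99, 89, 91, 93, 101, 105]
197 725.2521121118582 [99, 103, 83, 84, 88, 98, 103]
198 723.2393550285461 [98, 102, 80, 86, 86, 101, 98]
199 721.2273554183926 [96, 100, 82, 88, 88, 100, 96]
200 719.216109572629 [94, 95, 79, 85, 83, 94, 92]
201 717.2056137891946 [96, 94, 77, 84, 84, 96, 94]
202 715.1958643726733 [100, 100, 69, 78, 82, 96, 97]
203 713.186857634229 [106, 109, 87, 90, 91, 107, 107]
204 711.178589891543 [121, 129, 132, 132, 132, 129, 129]
205 709.17105746875 [121, 122, 118, 116, 115, 115, 112]
206 707.1642566963756 [78, 79, 56, 47, 49, 50, 51]
207 705.1581839112737 [54, 51, 54, 49, 57, 71, 70]
208 703.1528354565631 [76, 78, 91, 94, 92, 110, 111]
209 701.1482076815666 [118, 121, 140, 141, 139, 141, 141]
210 699.1442969417474 [134, 134, 140, 141, 142, 141, 137]
211 697.1410995986481 [132, 131, 141, 140, 141, 138, 137]
212 695.1386120198287 [133, 135, 139, 139, 140, 136, 139]
213 693.1368305788053 [129, 137, 125, 133, 127, 142, 139]
214 691.1357516549889 [138, 138, 77, 98, 70, 166, 128]
215 689.1353716336238 [155, 157, 41, 37, 39, 166, 94]
-30 26 [701.7 -29.9  30.3] [706.  -19.1  40.1]
0 47 [701.4 -11.3  30.1] [707.1  11.5  40.2]
20 44 [701.    8.1  30.1] [706.7  29.7  39.6]
```

View pics/t2.png

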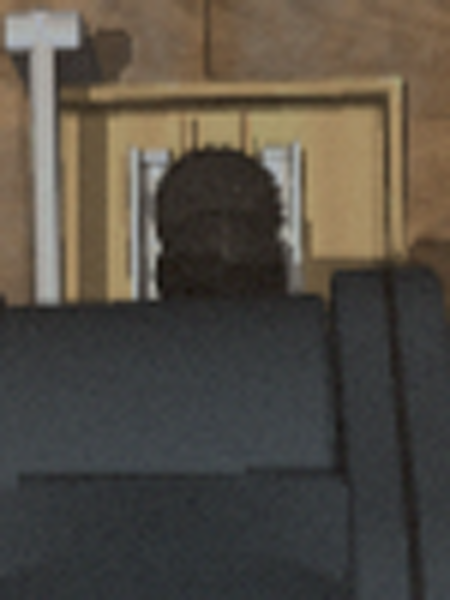

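View pics/s2.png

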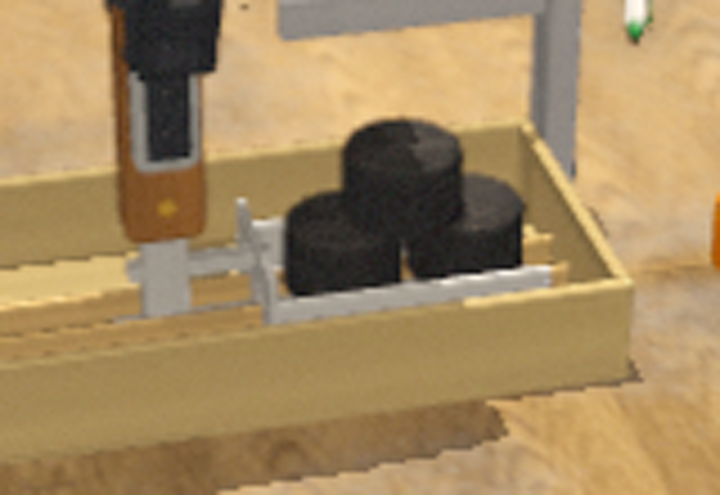

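step_arm(motion=[[[0, 0, 0], [-1.5, 0, 0], 10], [[0, 0, 0], [-1.5, 0, 0], 10], [[0, 0, 0], [-1.5, 0, 0], 10], [[0, 0, 0], [-1.5, 0, 0], 10], [[0, 0, 0], [-0.8, 0, 0], 10], [[0, 0, 0], [0, 0, 0], 10], [[0, 0, 0], [0, 0, 0], 10], [[0, 0, 0], [0, 0, 0], 10], [[0, 0, 0], [0, 0, 0], 10], [[0, 0, 0], [0, 0, 0], 10]])

```text
t: 10.4
eef_pos: [566.1, 6.9, 76.9]
tcp_rot: [3.142, 0.0, -3.131]
ft_force: [-1.0, -0.2, -0.3]
opening: 0.25
finger_force: 68.8
```

```bash
python3 - <<'E'
from look import *
K=c["pixels"]
for v in range(203,215): print(v,[int(K[v,u].mean()) for u in (299,300,301,324,325)])
E
```

```text
170 ((675.7266845703125, 8.599422454833984), (54.72782897949219, 44.65925216674805), 89.30500030517578) [698.3  35.8]
[-0.8  0.   0.1] [0.1 0.1 0. ]
203 [104, 106, 110, 109, 107]
204 [118, 121, 131, 133, 129]
205 [121, 122, 120, 115, 114]
206 [81, 81, 81, 49, 46]
207 [54, 54, 58, 68, 67]
208 [75, 79, 78, 112, 110]
209 [115, 119, 121, 142, 138]
210 [133, 131, 134, 153, 140]
211 [147, 144, 145, 168, 139]
212 [171, 169, 171, 163, 139]
213 [155, 159, 167, 168, 137]
214 [119, 128, 154, 166, 140]
```

step_arm(motion=[[[0, 0, 0], [0, 0, -2], 10], [[0, 0, 0], [0, 0, -3], 10], [[0, 0, 0], [0, 0, -2], 10], [[0, 0, 0], [0, 0, -2], 10], [[0, 0, 0], [0, 0, -2], 10], [[0, 0, 0], [0, 0, -3], 10], [[0, 0, 0], [0, 0, -3], 10], [[0, 0, 0], [0, 0, -2], 10], [[0, 0, 0], [0, 0, -1], 10], [[0, 0, 0], [0, 0, 0], 10]])

```text
t: 11.7
eef_pos: [566.1, 6.9, 97.0]
tcp_rot: [-3.142, 0.0, -3.131]
ft_force: [0.3, -0.4, -2.0]
opening: 0.247
finger_force: 68.4
```

```bash
python3 - <<'E'
from look import *
c2=env.camera("side");cv2.imwrite("pics/s3.png",cv2.resize(c2["pixels"][225:335,240:400],None,fx=4.5,fy=4.5,interpolation=cv2.INTER_CUBIC))
E
```

```text
163 ((681.2886962890625, 8.63827133178711), (44.914283752441406, 52.84818649291992), 4.126533031463623) [702.   36.6]
[ 0.   1.1 -2.8] [ 0.   0.1 -0.1]
```

View pics/s3.png

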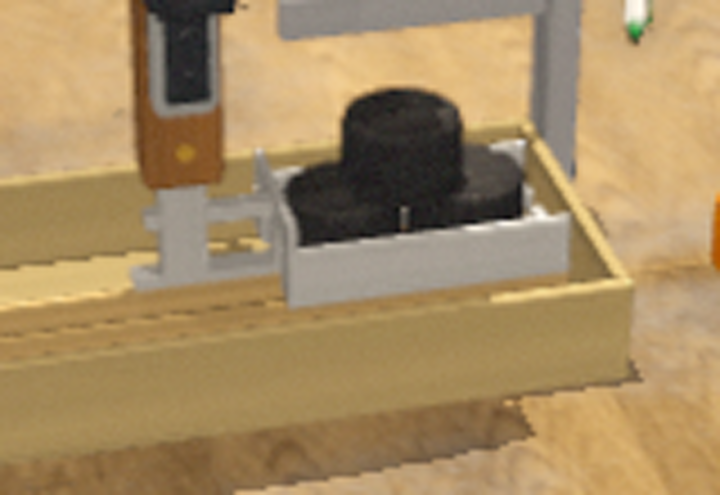

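step_arm(motion=[[[0, 0, 0], [0, 0, -2], 10], [[0, 0, 0], [0, 0, -3], 10], [[0, 0, 0], [0, 0, -4], 10], [[0, 0, 0], [0, 0, -4], 10], [[0, 0, 0], [0, 0, -4], 10], [[0, 0, 0], [0, 0, -3], 10], [[0, 0, 0], [0, 0, -2], 10], [[0, 0, 0], [0, 0, -1.8], 10], [[0, 0, 0], [0, 0, 0], 10], [[0, 0, 0], [0, 0, 0], 10]])

```text
t: 13.05
eef_pos: [566.0, 6.9, 120.6]
tcp_rot: [-3.142, -0.0, -3.131]
ft_force: [-0.0, 0.9, -3.1]
opening: 0.253
finger_force: 68.4
```

```bash
python3 - <<'E'
from h import *
np.set_printoptions(precision=1,suppress=True)
print(env.read_state()["eef_pos"])
c=env.camera("top");P=cloud(c);m=(P[...,0]>630)&(P[...,0]<700)&(abs(P[...,1]-6)<26)&(P[...,2]>50)
print(np.histogram(P[m][:,2],bins=np.arange(50,120,4)))
c=env.camera("side");P=cloud(c);g=c["pixels"].mean(-1)
m=(P[...,0]>600)&(P[...,0]<705)&(abs(P[...,1]-6)<35)&(P[...,2]>40)&(g>110);q=P[m];n=q[:,1]<-12
print(np.percentile(q[n],[2,50,98],axis=0))
for x in (610,640,670,690):
    k=q[n&(abs(q[:,0]-x)<8)] if False else q[n][abs(q[n][:,0]-x)<8]; print(x,len(k),k[:,2].min(),k[:,2].max())
k=(P[...,0]>620)&(P[...,0]<700)&(P[...,1]>35)&(P[...,1]<70)&(P[...,2]>75); print("bar",np.percentile(P[k][:,2],[1,5,50,99]))
E
```

```text
[566.    6.9 120.6]
(array([118,  23,   1,   0,  18,  25, 175,  34,   0,   0,   0,   0,  45,
        37,   0,   0,   0]), array([ 50,  54,  58,  62,  66,  70,  74,  78,  82,  86,  90,  94,  98,
       102, 106, 110, 114, 118]))
[[601.6 -23.4  48.5]
 [646.5 -20.8  60. ]
 [692.9 -17.8  70.8]]
610 140 47.25689047979475 435.20585269766565
640 132 47.2828660757195 71.59061183959722
670 133 46.7777308189503 71.44128269948511
690 104 48.05319282063192 70.71811536526813
bar [ 87.2  88.5  97.9 105.5]
```

step_arm(motion=[[[0, 0, 0], [0, 3, 0], 10], [[0, 0, 0], [0, 5, 0], 10], [[0, 0, 0], [0, 5, 0], 10], [[0, 0, 0], [0, 5, 0], 10], [[0, 0, 0], [0, 4, 0], 10], [[0, 0, 0], [0, 4, 0], 10], [[0, 0, 0], [0, 5, 0], 10], [[0, 0, 0], [0, 5, 0], 10], [[0, 0, 0], [0, 5, 0], 10], [[0, 0, 0], [0, 5, 0], 10]])

```text
t: 14.4
eef_pos: [565.6, 53.2, 120.7]
tcp_rot: [3.142, -0.0, -3.131]
ft_force: [-0.6, -0.4, -2.7]
opening: 0.249
finger_force: 68.4
```

step_arm(motion=[[[0, 0, 0], [0, 5, 0], 10], [[0, 0, 0], [0, 5, 0], 10], [[0, 0, 0], [0, 5, 0], 10], [[0, 0, 0], [0, 5, 0], 10], [[0, 0, 0], [0, 5, 0], 10], [[0, 0, 0], [0, 5, 0], 10], [[0, 0, 0], [0, 6, 0], 10], [[0, 0, 0], [0, 6, 0], 10], [[0, 0, 0], [0, 3, 0], 10], [[0, 0, 0], [0, 0, 0], 10]])

```text
t: 15.65
eef_pos: [565.1, 98.1, 120.7]
tcp_rot: [-3.142, -0.0, -3.131]
ft_force: [-0.3, -0.2, -2.5]
opening: 0.249
finger_force: 68.5
```

```bash
python3 - <<'E'
from h import *
np.set_printoptions(precision=1,suppress=True)
c=env.camera("top");P=cloud(c)
c2=env.camera("side")
a=cv2.resize(c["pixels"][180:380,235:365],None,fx=2.7,fy=2.7,interpolation=cv2.INTER_CUBIC);b=cv2.resize(c2["pixels"][200:340,170:400],(440,268));
o=np.zeros((540,800,3),np.uint8);o[:,:351]=a;o[:268,355:795]=b;cv2.imwrite("pics/s4.png",o)
E
```

```text
(no output)
```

View pics/s4.png

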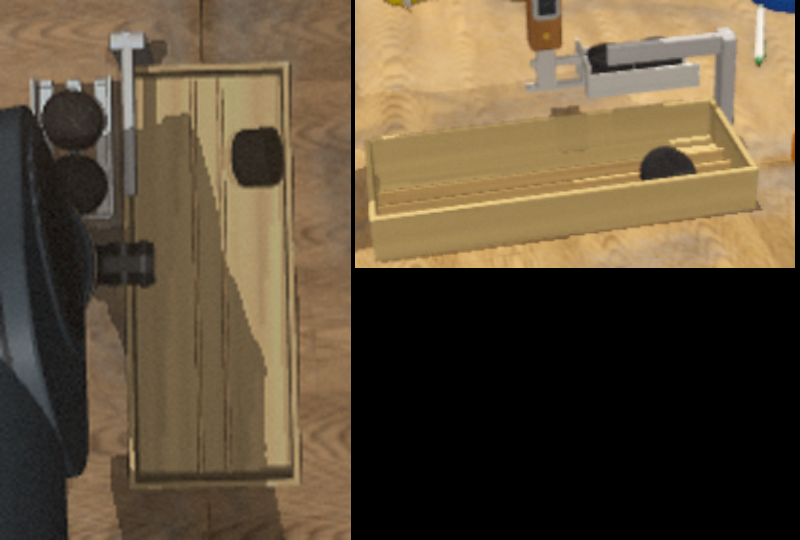

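step_arm(motion=[[[0, 0, 0], [0, 4, 0], 10], [[0, 0, 0], [0, 4, 0], 10], [[0, 0, 0], [0, 0, 4], 10], [[0, 0, 0], [0, 0, 7], 10], [[0, 0, 0], [0, 0, 7], 10], [[0, 0, 0], [0, 0, 7], 10], [[0, 0, 0], [0, 0, 7], 10], [[0, 0, 0], [0, 0, 7], 10], [[0, 0, 0], [0, 0, 4], 10], [[0, 0, 0], [0, 0, 2], 10]])

```text
t: 17.0
eef_pos: [565.0, 105.8, 75.4]
tcp_rot: [-3.142, -0.0, -3.131]
ft_force: [0.5, 0.9, -2.9]
opening: 0.252
finger_force: 68.5
```

step_arm(motion=[[[0, 0, 0], [0, 0, 1], 10], [[0, 0, 0], [0, 0, 1], 10], [[0, 0, 0], [0, 0, 0.5], 10], [[0, 0, 0], [0, 0, 0.3], 10], [[0, 0, 0], [0, 0, 0], 10], [[0, 0, 0], [0, 0, 0], 10], [[0, 0, 0], [0, 0, 0], 10], [[0, 0, 0], [0, 0, 0], 10], [[0, 0, 0], [0, 0, 0], 10], [[0, 0, 0], [0, 0, 0], 10]])

```text
t: 18.25
eef_pos: [565.1, 105.8, 72.9]
tcp_rot: [-3.142, 0.0, -3.131]
ft_force: [-0.7, -0.5, -1.5]
opening: 0.25
finger_force: 68.6
```

step_arm(motion=[[[0, 0, 0], [0, 0, 0.3], 10], [[0, 0, 0], [0, 0, 0.2], 10], [[0, 0, 0], [0, 0, 0], 10], [[0, 0, 0], [0, 0, 0], 10], [[0, 0, 0], [0, 0, 0], 25], [[0, 0, 0], [0, 0, 0], 30], [[0, 0, 0], [0, 0, 0], 40], [[0, 0, 0], [0, 0, 0], 60], [[0, 0, 0], [0, 0, 0], 70], [[0, 0, 0], [0, 0, 0], 70]], squeeze=25)

```text
t: 19.5
eef_pos: [565.0, 105.8, 72.4]
tcp_rot: [-3.142, 0.0, -3.131]
ft_force: [-0.5, 0.1, 0.0]
opening: 0.821
finger_force: 0.0
```

step_arm(motion=[[[0, 0, 0], [0, 0, 0], 70], [[0, 0, 0], [0, 0, 0], 70], [[0, 0, 0], [0, 0, -5], 70], [[0, 0, 0], [0, 0, -15], 70], [[0, 0, 0], [0, 0, -20], 70], [[0, 0, 0], [0, 0, -25], 70], [[0, 0, 0], [0, 0, -25], 70], [[0, 0, 0], [0, 0, -25], 70], [[0, 0, 0], [0, 0, -20], 70], [[0, 0, 0], [0, 0, 0], 70]])

```text
t: 20.75
eef_pos: [566.0, 106.0, 209.9]
tcp_rot: [3.141, 0.004, -3.131]
ft_force: [-0.1, -0.8, 0.2]
opening: 0.82
finger_force: 0.0
```

```bash
python3 - <<'E'
from h import *
c=env.camera("top");c2=env.camera("side")
a=cv2.resize(c["pixels"][180:380,235:365],None,fx=2.7,fy=2.7,interpolation=cv2.INTER_CUBIC);b=cv2.resize(c2["pixels"][190:340,170:400],(440,287));
o=np.zeros((540,800,3),np.uint8);o[:,:351]=a;o[:287,355:795]=b;cv2.imwrite("pics/s5.png",o)
E
```

```text
(no output)
```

View pics/s5.png

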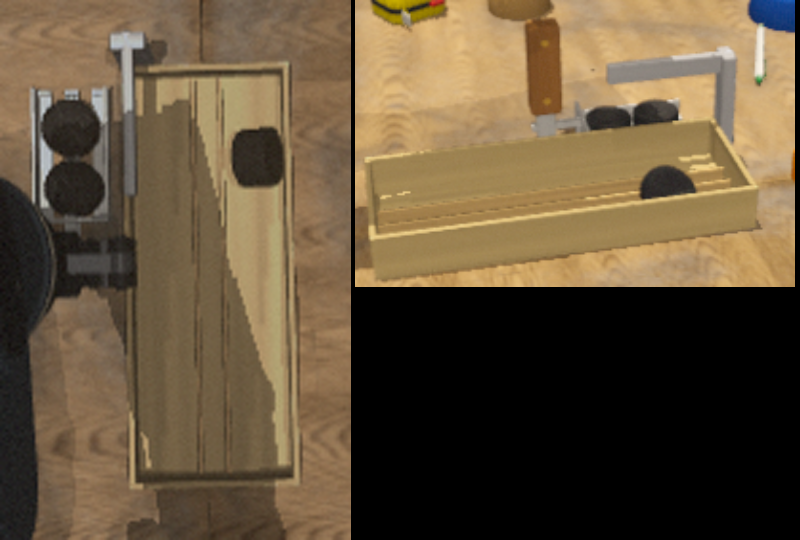

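The scoop stands upright beside the bin with two caps aboard (crop ~(70,130) and (75,188)). The third cap is in the bin at ~(257,156), and the gripper is clear.

```bash
python3 -c "
from bench import env
print(env.sign_off())"
```

```text
the job is handed in; nothing more can be done
None
```

The job is handed in: the scoop stands upright on the bench just left of the bin with two caps aboard, the bar knocked the top cap back into the bin, and the gripper is clear (about 21 s of the 42 s used).

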